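# Cock a sprung belt tensioner and lock it with its pin

## Robot

A 6-joint arm with a two-finger parallel gripper is mounted at the origin on a cart in front of the work surface, level with it; the furniture and walls round the work are solid. World frame = base frame: x ahead of the robot, y to its left, z up, the work surface at z = 0. Lengths are in m, angles in rad, forces in N, time in s.
With the tool pointing down it reaches from about 0.425 to 0.95 m from the base axis. Payload 3.5 kg.
Tool frame: the origin (TCP) lies midway between the tips of the shut fingers; the grasp point (between the pads) lies 19 mm behind it; z points along the fingers, y is the line along which they close (so a half turn about z gives the same grasp; the last joint's range is limited). The gripper opens to 85 mm and grips with 20 to 120 N. Pads are 22 mm wide; open, the fingers measure 114 mm over their backs; the gripper's body (76 mm by 85 mm) begins 54 mm behind the grasp point. The pads swing forward as they close: fully open they stand 13 mm farther back than shut.
Start: joints at [1.135, 0.286, 1.577, -0, 1.279, -0.15], TCP at [0.19, 0.648, 0.231] pointing down, gripper open.
Joint ranges: [-2.77, 2.77], [-0.9, 2.22], [0.21, 2.48], [-1.53, 4.67], [0.24, 2.81], [-2.84, 2.84]. Speed limits (rad/s): [2.79, 2.79, 3.14, 3.14, 3.14, 3.14].

## Interface

Orientations are given as a unit quaternion [x, y, z, w].
In Python, from plant import * gives the robot as it stands.
- The arm moves only by the tool move_arm, never from a script. Its argument "moves" is a list of rows, each a list of 3 entries, a list of its own where there are three numbers: the opening, from 0 (shut) to 1 (fully open), then the shift along the tool's x, y, z in m, then the turn, a rotation vector about the tool's x, y, z in rad. A call has exactly 10 rows; each row shifts and turns the commanded pose from where the row before left it, along the tool's axes as they then stand; what a row does not reach is not made up. A row lasts 1/12 s, in which the tool goes at most 41.7 mm and 7.16 degrees, less where a joint would pass 70% of its speed; a pose out of reach is approached as far as the arm can. A call is refused whole if a number of a shift passes 0.0417 or a number of a turn 0.125, either way. A call with a gripper value outside its range is refused whole. The fingers move at their own pace and stop on an object; "grip_force" is the grip in N (left out, the last holds). Time passes only in rows, so rows that do not move let the fingers close, or fill a call up. It gives the time, the measured TCP pose, the force, the opening and the grip force at its end, in the units of the state.
- get_state(): the state, without advancing time (a new reading comes with each control period).
- read_camera(name): name is "scene" or "top"; returns the picture (420x560x3 uint8, red, green, blue); there is no depth.
- camera_params(name): a dict with "fx", "fy", "cx", "cy" (pixels), "k1" (the pictures are not rectified: a ray, as slopes to the right and down, at radius r is drawn at 1 + k1 r^2 times it, then the intrinsics apply), "rvec" (rotation vector, rad) and "tvec" (3), from world to camera coordinates, as OpenCV has them. Camera axes: x right, y down, z forward; pixel columns grow to the right and rows downward; lengths in m; the calibration is good to about 2 mm. A picture is of the moment at which its call begins. camera_params takes no time and is no camera call.
- sign_off(): hands the job in; it is judged then, once.
The state is a dict: "time": time; "qpos": joint angles; "dq": joint speeds; "joint_efforts": joint torques, N m; "eef_pos": TCP position; "tcp_rot": TCP orientation; "contact_force": force on the tool from outside, world axes, zero at the start; "wrist_torque": the same for the moment, N m; "opening": opening from 0.0 (shut) to 1.0 (fully open); "finger_force": force on a finger pad.
Only numpy, scipy, OpenCV 4.12 (cv2) and the standard library are available. Lean on these libraries where they do the work, as an engineer would, in place of code of your own. Each camera call takes 0.05 s, during which the arm holds its last target. There are 200 camera calls.

## Task

Get the belt tensioner ready for fitting: take the red-headed locking pin out of its wooden block, stand it in the hole in the yellow patch of the sprung wheel, and with the pin turn the wheel counterclockwise (seen from above) against its spring until the pin finds the hidden hole beneath. Press the pin fully home so that its collar sits on the wheel and the wheel stays locked, then let go. Be gentle, feel your way rather than forcing the pin (never more than about 60 N on the tensioner), and leave the other things where they are.

Things in the scene. Friction and masses are not known exactly. Their poses are not given: they have to be found in the camera images.
- base: Belt tensioner, fixed to the bench. Grey flange 150 x 150 x 8 mm with a dark steel cup (134 mm across, rim 24 mm above the bench), on which lies the sprung wheel. Origin: underside of the flange, on the wheel's axis, at bench height; z up along the axis. With the wheel at rest its hole lies on the base's -x side and the black idler pulley on its +x side.
- axis_top (a point): Point on the wheel's axis at its upper face. Hidden under the wheel is a flat steel ring, its face 24 mm above the bench, with one lock hole: 14 mm wide, 1.5 mm chamfer, 16 mm deep, 45 mm from the axis like the wheel's hole. Its angle differs each time: the holes meet somewhere between 0.5 and 0.95 rad of wheel turn. It can only be felt: the pin's foot slides on the ring until it drops in.
- wheel (a joint): Turn of the sprung wheel, rad: 0 at rest on its stop, growing counterclockwise seen from above, end stop at 1.15. Aluminium disc 128 mm across, 12 mm thick, upper face 37 mm above the bench, lower face 1 mm above the hidden ring; hub bolt up to 43 mm. The spring pulls back with 0.12 Nm at rest and 0.3 Nm more per rad: 3 to 9 N at the hole, which rubs on the pin and resists its sliding down with as much.
- idler (a point): Top centre, 42 mm above the bench, of the black idler pulley, 56 mm across, on an arm of the wheel 95 mm from the axis opposite the hole; it turns with the wheel.
- wheel_hole (a point): Centre of the mouth of the wheel's through hole, level with its upper face, 45 mm from the axis; it moves with the wheel. The hole is 12.5 mm wide with a 1.5 mm chamfer, in a yellow patch of 24 x 28 mm.
- pin: Locking pin, 72 mm tall, about 70 g, loose, standing upright in the wooden block. Round steel shank of 10 mm diameter and 27 mm length with a 2 mm chamfer at its foot, then a round collar 26 mm across and 5 mm thick, then a red square head 22 x 22 mm and 40 mm tall with flat sides along the pin's x and y. Origin: centre of the foot; z up along the pin towards the head.
- pin_foot (a point): Centre of the foot of the pin's shank (the pin's origin). Through the wheel and standing on the ring it is 24 mm above the bench; fully home, with the collar on the wheel, 10 mm.
- pin_head (a point): Middle of the part of the red head to grip, 57 mm above the foot, on the pin's axis.
- pin_block: Fixed wooden block 70 x 70 x 30 mm; the pin stands in the 12.5 mm hole at its middle, 28.5 mm deep, with its collar on the block. Origin: centre of the underside.
- tin: Bystander: round green and grey tin, 67 mm across, 24 mm high. Origin: centre of the underside.
- driver: Bystander: screwdriver with an orange handle, 197 mm long along its y. Origin: underside, middle.
- carton: Bystander: plain brown carton 62 x 61 x 94 mm. Origin: centre of the underside.
- marker: Bystander: yellow marker, 102 mm long along its y. Origin: underside, middle.
There are look-alikes about, which are no part of the job. There is more than one size of the pin; the job needs the middle-sized.

How it is judged:
On the way, in this order (a step that is already met when the one before it is completed fails the run):
1. the pin stands in the wheel's hole (horizontal distance between pin_foot and wheel_hole below 0.006 m and z of pin_foot in the frame of base below 0.03 m), for 0.1 s.
2. the pin, still in the wheel's hole, has turned the wheel at least 0.3 rad against its spring (all of step 1 and value of joint wheel above 0.3 rad), for 0.1 s.
3. the pin has dropped through the wheel into the lock hole and is fully home (horizontal distance between pin_foot and wheel_hole below 0.006 m and z of pin_foot in the frame of base below 0.013 m and value of joint wheel above 0.4 rad and angle between pin's own z axis and vertical below 0.2 rad), for 0.2 s.
At the end, for the whole second after the job is handed in: The pin is at rest through the wheel's hole and in the lock hole: foot no more than 13 mm above the tensioner's underside (3 mm short of fully home at 10 mm), within 6 mm sideways of the centre of the wheel's hole, tilted less than 0.2 rad; the wheel is held at more than 0.4 rad (all of step 3 and linear speed of pin below 0.02 m/s); the robot touches nothing.
It fails at once if the pin is forced against the tensioner with more than 60 N (contact force between pin and base above 60 N).
It fails at once if the arm or fingers press on the tensioner itself with more than 60 N (contact force between any of the fingers, the arm and base above 60 N).
It fails at once if a bystander (tin, screwdriver, carton or marker) is moved more than 30 mm (distance of any of tin, driver, carton, marker from where it was at the start of the episode above 0.03 m).
It also fails if it takes over 72 s, if anything falls off the work surface, if the arm or the gripper's body presses on something with over 40 N, if the wrist force passes 120 N, or if a joint passes its speed limit or range.

## Working session

There is one attempt and no reset: what is moved stays moved. The work goes in short steps, Python scripts to look and compute and a tool call to move; the robot and the scene stay as the last step left them, time stands still between calls to the robot, and variables do not carry over. Pictures are saved under pics/ and viewed, at most 10 in all, crops included, and the job is handed in when it is done.

Besides the shell and the picture viewer there is one more tool, called after ">>>" in YAML: its name, and indented under it one key for each argument. move_arm: Moves the arm, as the interface text tells. Its arguments: {"type":"object","properties":{"moves":{"type":"array"},"grip_force":{"type":"number"}},"required":["moves"]}

```bash
mkdir -p pics; ls; python3 - <<'E'
from plant import *
import cv2
for n in("scene","top"):
    im=read_camera(n); cv2.imwrite(f"pics/{n}0.png",im[:,:,::-1]); print(n,camera_params(n))
print(get_state())
E
```

```text
pics
scene {'fx': 453.05405810581493, 'fy': 453.05405810581493, 'cx': 269.24538990462224, 'cy': 205.1751066853194, 'k1': -0.06936104491208694, 'rvec': array([ 1.02414647, -2.21970869,  1.23441945]), 'tvec': array([0.16218601, 0.35965069, 0.48755117])}
top {'fx': 483.2163417657304, 'fy': 483.2163417657304, 'cx': 283.00786997837633, 'cy': 210.49718727288692, 'k1': -0.1437422172493039, 'rvec': array([ 2.15963719, -2.11117836,  0.2055118 ]), 'tvec': array([-0.2349707 ,  0.54270899,  1.1285532 ])}
{'time': 0.1, 'qpos': array([ 1.13498269e+00,  2.87072291e-01,  1.57803293e+00, -1.93865488e-05,
        1.27859452e+00, -1.50019880e-01]), 'dq': array([ 7.84758864e-04, -2.07908715e-03, -3.09052743e-03, -1.65397236e-03,
        5.04905543e-05, -1.39237188e-03]), 'joint_efforts': array([ 8.27353379e-04, -4.07292938e+01, -2.93700743e+01, -1.51544386e-04,
        3.42794061e-03, -2.08642251e-05]), 'eef_pos': array([0.19003105, 0.64708004, 0.23008743]), 'tcp_rot': array([ 1.42408209e-01,  9.89807452e-01, -1.01134738e-03, -2.95322056e-04]), 'contact_force': array([-0.10296538,  0.26601855,  0.57342198]), 'wrist_torque': array([ 0.00344708,  0.00820856, -0.01625467]), 'finger_force': 0.0, 'opening': 0.9987216110559125}
```

View pics/scene0.png

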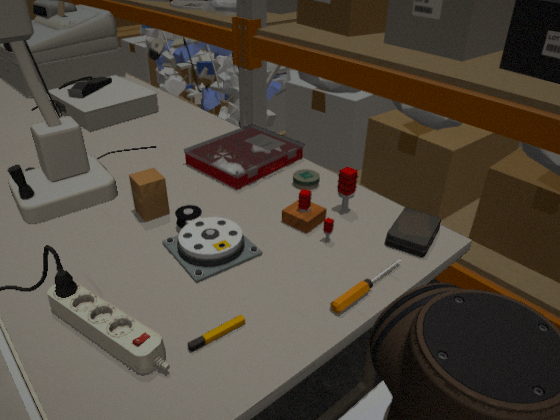

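View pics/top0.png

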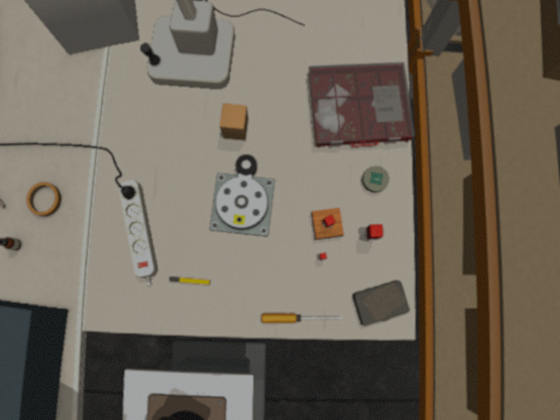

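The scene shows red heads at (304,199) in the orange-brown block, a large one at (347,180) and a small one at (328,226). In the top view they are at (329,220), (375,232) and (322,257). I choose the middle-sized one standing in the block, and will check it in a close crop.

```bash
cat > h.py <<'E'
from plant import *
import numpy as np, cv2
def cam(n):
    p=camera_params(n); R=cv2.Rodrigues(np.array(p['rvec']))[0]; t=np.array(p['tvec'])
    K=np.array([[p['fx'],0,p['cx']],[0,p['fy'],p['cy']],[0,0,1]]); return p,R,t,K
def ray(n,uv):
    p,R,t,K=cam(n); d=np.array([(uv[0]-p['cx'])/p['fx'],(uv[1]-p['cy'])/p['fy']]); s=d.copy()
    for _ in range(20): s=d/(1+p['k1']*(s@s))
    return -R.T@t, R.T@np.array([s[0],s[1],1])
def onz(n,uv,z):
    c,d=ray(n,uv); return c+d*(z-c[2])/d[2]
def proj(n,P):
    p,R,t,K=cam(n); q=R@np.array(P)+t; s=q[:2]/q[2]; s=s*(1+p['k1']*(s@s)); return s*p['fx']+[p['cx'],p['cy']]
def tri(a,b):
    (c1,d1),(c2,d2)=ray("top",a),ray("scene",b)
    A=np.stack([d1,-d2],1); s=np.linalg.lstsq(A,c2-c1,rcond=None)[0]
    P,Q=c1+s[0]*d1,c2+s[1]*d2; return (P+Q)/2,np.linalg.norm(P-Q)
def blobs(im,kind,amin=8):
    h=cv2.cvtColor(im,cv2.COLOR_RGB2HSV)
    if kind=='red': m=((h[...,0]<5)|(h[...,0]>174))&(h[...,1]>190)&(h[...,2]>90)
    else: m=(h[...,0]>22)&(h[...,0]<34)&(h[...,1]>150)&(h[...,2]>110)
    n,l,s,c=cv2.connectedComponentsWithStats(m.astype('uint8'))
    return [(s[i].tolist(),c[i].round(1).tolist()) for i in range(1,n) if s[i][4]>=amin], l
E
python3 - <<'E'
from h import *
ims={n:cv2.imread(f"pics/{n}0.png")[:,:,::-1].copy() for n in("scene","top")}
for n in ims:
  for k in('red','yel'): print(n,k,blobs(ims[n],k)[0])
t=ims['top'];s=ims['scene']
f=lambda a:cv2.resize(a,None,fx=6,fy=6,interpolation=cv2.INTER_CUBIC)
a=f(t[165:240,205:280]);b=f(t[200:250,305:355]); 
c=cv2.resize(s[160:250,270:370],(400,300))
o=np.zeros((600,800,3),'uint8');o[:450,:450]=a;o[:300,450:750]=b;o[300:600,400:800]=c[:300]
cv2.imwrite("pics/crop1.png",o[:,:,::-1])
E
```

```text
scene red [([340, 167, 17, 8, 84], [348.2, 170.6]), ([300, 189, 11, 7, 50], [304.8, 192.1]), ([325, 218, 8, 5, 27], [328.6, 220.2]), ([140, 334, 8, 7, 25], [143.1, 337.3])]
scene yel [([213, 240, 17, 11, 72], [221.4, 244.9]), ([203, 316, 41, 23, 175], [220.9, 327.8])]
top red [([325, 216, 10, 10, 67], [329.2, 220.3]), ([370, 225, 12, 13, 136], [375.6, 230.6]), ([321, 254, 4, 4, 15], [322.6, 255.6])]
top yel [([234, 215, 10, 9, 53], [238.6, 219.2]), ([179, 278, 31, 6, 119], [193.9, 280.6])]
```

View pics/crop1.png

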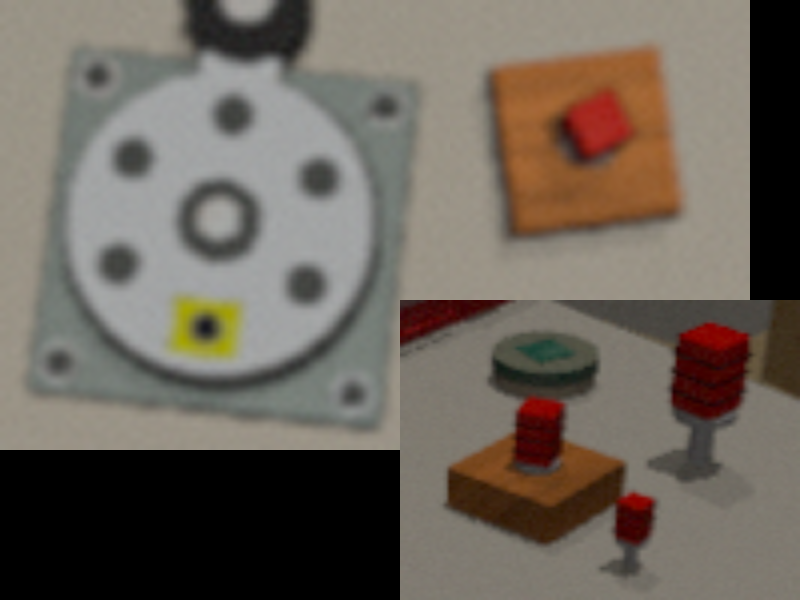

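The crop shows the chosen pin: collar on the wooden block, head turned about 25° in the picture. The wheel hole is at top-view (239,219) and the axis at (241,201.5).

```bash
python3 - <<'E'
from h import *
t=cv2.imread("pics/top0.png")[:,:,::-1].copy()
s=cv2.imread("pics/scene0.png")[:,:,::-1].copy()
print("head z75",onz("top",(329.2,220.3),.075),"scene",onz("scene",(304.8,191.9),.075),tri((329.2,220.3),(304.8,191.9)))
# block centre by brown mask
h=cv2.cvtColor(t,cv2.COLOR_RGB2HSV)
m=((h[...,1]>110)&(h[...,0]<20)).astype('uint8');m[:200]=0;m[245:]=0;m[:,:305]=0;m[:,350:]=0
c=max(cv2.findContours(m,0,1)[0],key=cv2.contourArea);r=cv2.minAreaRect(c);print(r,"block",onz("top",r[0],.027))
bl,l=blobs(t,'red')
m=(l==l[220,329]).astype('uint8');c=cv2.findContours(m,0,1)[0][0];r=cv2.minAreaRect(c);print("head",r)
P=[onz("top",q,.075) for q in cv2.boxPoints(r)]
for i in range(4):
    d=P[(i+1)%4]-P[i];print(np.degrees(np.arctan2(d[1],d[0])).round(1),np.linalg.norm(d).round(4))
H=onz("top",(238.7,219.2),.037);A=onz("top",(240.9,201.3),.043)
print("hole",H,onz("scene",(221.4,245),.037),"axis",A,np.linalg.norm(H-A))
# flange-level
I=onz("top",(246.,163.8),.042);print("idler",I)
# where does gray scale: subpixel hole
g=cv2.cvtColor(t,cv2.COLOR_RGB2GRAY)
print(t[215:225,233:246,0]);
print(l.shape); np.set_printoptions(linewidth=200); print(t[212:230,320:340,0])
E
```

```text
head z75 [ 0.52236284 -0.33294434  0.075     ] scene [ 0.52043655 -0.33244803  0.075     ] (array([ 0.52213047, -0.33342482,  0.07393876]), np.float64(0.0010833739757130072))
((327.0799865722656, 223.0599822998047), (28.142852783203125, 28.142852783203125), 81.8698959350586) block [ 0.52300302 -0.33300041  0.027     ]
head ((329.10003662109375, 220.2000274658203), (7.602630138397217, 8.049844741821289), 63.43495178222656)
-62.1 0.0195
-153.2 0.0182
117.8 0.0194
26.9 0.0182
hole [ 0.52588415 -0.11433233  0.037     ] [ 0.52448935 -0.1152173   0.037     ] axis [ 0.56965706 -0.11856186  0.043     ] 0.04438419085959595
idler [ 0.66575437 -0.12761997  0.042     ]
[[156 157 157 161 160 163 161 162 161 156 159 159 158]
 [160 160 163 162 155 149 144 152 156 159 161 160 159]
 [160 161 160 152 134 113 100 115 140 157 162 161 160]
 [162 161 158 138 103  67  50  74 120 150 161 162 162]
 [162 161 155 132  89  42  25  61 104 144 161 161 163]
 [161 159 159 134  97  57  42  66 108 144 158 163 161]
 [158 160 162 146 121 101  89 105 131 152 161 162 164]
 [156 159 164 159 150 140 138 146 153 161 163 163
[... 922 characters left out ...]
65 165 163 158 143 141 148 150 148]
 [150 123  95  69  57  84 118 150 165 166 167 165 162 155 145 134 136 143 147 145]
 [147 126  97  76  63  68 101 140 161 165 162 153 140 129 127 137 146 150 152 154]
 [142 131 114  93  73  62  86 126 150 153 140 119 106 112 134 152 157 158 159 160]
 [140 135 128 113  90  64  67  98 117 115 105  98 108 134 152 159 160 161 160 160]
 [145 144 137 125 101  76  62  70  85  89  96 113 135 149 158 160 159 158 159 157]
 [146 145 143 139 122 105  95  95 103 108 116 128 148 152 157 158 157 155 155 155]
 [151 144 141 141 136 132 128 130 130 134 137 141 150 154 156 155 152 150 152 151]
 [148 144 140 140 142 140 142 139 140 136 142 146 150 152 151 151 151 151 151 151]]
```

```bash
cat >> h.py <<'E'
from scipy.spatial.transform import Rotation as Ro
def plan(target,n,turn=0.,op=1.,start=None,rot=None):
    "rows from the present pose to the world target in n rows, turn about tool z per row"
    s=get_state(); p=np.array(s['eef_pos'] if start is None else start); R=Ro.from_quat(s['tcp_rot'] if rot is None else rot)
    rows=[]; d=(np.array(target)-p)/n
    for i in range(n):
        t=R.inv().apply(np.array(target)-p)/(n-i); t=t.round(4); p=p+R.apply(t)
        rows.append([op,t.tolist(),[0,0,turn]]); R=R*Ro.from_rotvec([0,0,turn])
    for i in range(0,n,10): print(str(rows[i:i+10]).replace(' ',''))
    return p,R.as_quat()
E
python3 - <<'E'
from h import *
p,r=plan([.47,.33,.22],10,0.119); p,r=plan([.52,-.333,.17],20,.0595,start=p,rot=r); print(p,Ro.from_quat(r).as_matrix().round(3))
E
```

```text
[[1.0,[-0.0358,-0.0225,0.001],[0,0,0.119]],[1.0,[-0.0382,-0.0181,0.0011],[0,0,0.119]],[1.0,[-0.0401,-0.0135,0.001],[0,0,0.119]],[1.0,[-0.0414,-0.0086,0.0011],[0,0,0.119]],[1.0,[-0.0422,-0.0036,0.001],[0,0,0.119]],[1.0,[-0.0423,0.0014,0.0011],[0,0,0.119]],[1.0,[-0.0418,0.0064,0.001],[0,0,0.119]],[1.0,[-0.0407,0.0113,0.0011],[0,0,0.119]],[1.0,[-0.0391,0.0161,0.001],[0,0,0.119]],[1.0,[-0.0369,0.0207,0.0011],[0,0,0.119]]]
[[1.0,[-0.0332,-0.0007,0.0026],[0,0,0.0595]],[1.0,[-0.0332,0.0013,0.0026],[0,0,0.0595]],[1.0,[-0.0331,0.0033,0.0026],[0,0,0.0595]],[1.0,[-0.0328,0.0053,0.0026],[0,0,0.0595]],[1.0,[-0.0325,0.0072,0.0025],[0,0,0.0595]],[1.0,[-0.032,0.0091,0.0026],[0,0,0.0595]],[1.0,[-0.0314,0.011,0.0025],[0,0,0.0595]],[1.0,[-0.0307,0.0129,0.0026],[0,0,0.0595]],[1.0,[-0.0298,0.0146,0.0025],[0,0,0.0595]],[1.0,[-0.0289,0.0164,0.0026],[0,0,0.0595]]]
[[1.0,[-0.0279,0.0181,0.0025],[0,0,0.0595]],[1.0,[-0.0268,0.0197,0.0026],[0,0,0.0595]],[1.0,[-0.0255,0.0213,0.0025],[0,0,0.0595]],[1.0,[-0.0242,0.0227,0.0026],[0,0,0.0595]],[1.0,[-0.0228,0.0242,0.0025],[0,0,0.0595]],[1.0,[-0.0214,0.0255,0.0026],[0,0,0.0595]],[1.0,[-0.0198,0.0267,0.0025],[0,0,0.0595]],[1.0,[-0.0182,0.0278,0.0026],[0,0,0.0595]],[1.0,[-0.0165,0.0288,0.0025],[0,0,0.0595]],[1.0,[-0.0147,0.0298,0.0026],[0,0,0.0595]]]
[ 0.52002879 -0.33297321  0.16997902] [[ 0.889  0.458 -0.001]
 [ 0.458 -0.889 -0.002]
 [-0.002  0.001 -1.   ]]
```

>>> move_arm:
  moves:
    - [1, [-0.034, -0.021, 0.001], [0, 0, 0.119]]
    - [1, [-0.036, -0.017, 0.001], [0, 0, 0.119]]
    - [1, [-0.038, -0.013, 0.001], [0, 0, 0.119]]
    - [1, [-0.039, -0.008, 0.001], [0, 0, 0.119]]
    - [1, [-0.04, -0.003, 0.001], [0, 0, 0.119]]
    - [1, [-0.04, 0.001, 0.001], [0, 0, 0.119]]
    - [1, [-0.04, 0.006, 0.001], [0, 0, 0.119]]
    - [1, [-0.039, 0.011, 0.001], [0, 0, 0.119]]
    - [1, [-0.037, 0.015, 0.001], [0, 0, 0.119]]
    - [1, [-0.035, 0.02, 0.001], [0, 0, 0.119]]

```text
time: 0.93
eef_pos: [0.4567, 0.3455, 0.2208]
tcp_rot: [0.675, 0.738, -0.0, -0.0]
contact_force: [0.1, -0.2, -0.1]
opening: 1.002
finger_force: 0.0
```

>>> move_arm:
  moves:
    - [1, [-0.034, 0, 0.0025], [0, 0, 0.0595]]
    - [1, [-0.034, 0.001, 0.0025], [0, 0, 0.0595]]
    - [1, [-0.034, 0.003, 0.0025], [0, 0, 0.0595]]
    - [1, [-0.034, 0.005, 0.0025], [0, 0, 0.0595]]
    - [1, [-0.033, 0.007, 0.0025], [0, 0, 0.0595]]
    - [1, [-0.032, 0.009, 0.0025], [0, 0, 0.0595]]
    - [1, [-0.031, 0.011, 0.0025], [0, 0, 0.0595]]
    - [1, [-0.031, 0.013, 0.0025], [0, 0, 0.0595]]
    - [1, [-0.03, 0.015, 0.0025], [0, 0, 0.0595]]
    - [1, [-0.029, 0.016, 0.0025], [0, 0, 0.0595]]

```text
time: 1.77
eef_pos: [0.48, 0.01, 0.1959]
tcp_rot: [0.861, 0.509, -0.0, -0.0]
contact_force: [1.2, 0.1, 0.1]
opening: 1.001
finger_force: 0.0
```

```bash
python3 - <<'E'
from h import *
print(get_state()['eef_pos']); p,r=plan([.522,-.333,.17],10,.0595); print(p,Ro.from_quat(r).as_matrix().round(3))
E
```

```text
[0.48003783 0.01001961 0.19588333]
[[1.0,[-0.028,0.0202,0.0026],[0,0,0.0595]],[1.0,[-0.0268,0.0218,0.0026],[0,0,0.0595]],[1.0,[-0.0254,0.0234,0.0026],[0,0,0.0595]],[1.0,[-0.024,0.0249,0.0026],[0,0,0.0595]],[1.0,[-0.0225,0.0263,0.0026],[0,0,0.0595]],[1.0,[-0.0209,0.0275,0.0026],[0,0,0.0595]],[1.0,[-0.0192,0.0287,0.0026],[0,0,0.0595]],[1.0,[-0.0175,0.0298,0.0025],[0,0,0.0595]],[1.0,[-0.0156,0.0308,0.0026],[0,0,0.0595]],[1.0,[-0.0138,0.0318,0.0025],[0,0,0.0595]]]
[ 0.52199451 -0.33304351  0.17003431] [[ 0.89   0.455 -0.   ]
 [ 0.455 -0.89   0.   ]
 [-0.    -0.    -1.   ]]
```

>>> move_arm:
  moves:
    - [1, [-0.028, 0.02, 0.0025], [0, 0, 0.0595]]
    - [1, [-0.027, 0.022, 0.0025], [0, 0, 0.0595]]
    - [1, [-0.0255, 0.0235, 0.0025], [0, 0, 0.0595]]
    - [1, [-0.024, 0.025, 0.0025], [0, 0, 0.0595]]
    - [1, [-0.0225, 0.0265, 0.0025], [0, 0, 0.0595]]
    - [1, [-0.021, 0.0275, 0.0025], [0, 0, 0.0595]]
    - [1, [-0.019, 0.0285, 0.0025], [0, 0, 0.0595]]
    - [1, [-0.0175, 0.03, 0.0025], [0, 0, 0.0595]]
    - [1, [-0.0155, 0.031, 0.0025], [0, 0, 0.0595]]
    - [1, [-0.014, 0.032, 0.0025], [0, 0, 0.0595]]

```text
time: 2.6
eef_pos: [0.5235, -0.3337, 0.1705]
tcp_rot: [0.972, 0.234, -0.0, -0.0]
contact_force: [1.0, 0.6, -0.2]
opening: 1.002
finger_force: 0.0
```

```bash
python3 - <<'E'
from h import *
s=get_state();print(s['eef_pos'],Ro.from_quat(s['tcp_rot']).as_matrix().round(3),s['qpos']); plan([.522,-.333,.042],8)
E
```

```text
[ 0.5234638  -0.33367917  0.17051686] [[ 0.89   0.455 -0.001]
 [ 0.455 -0.89   0.001]
 [-0.    -0.001 -1.   ]] [-7.30798582e-01  2.24268577e-01  1.76679369e+00  9.70960705e-05
  1.15167260e+00  3.67328679e-01]
[[1.0,[-0.0001,-0.0001,0.0161],[0,0,0.0]],[1.0,[-0.0001,-0.0001,0.0161],[0,0,0.0]],[1.0,[-0.0001,-0.0002,0.0161],[0,0,0.0]],[1.0,[-0.0001,-0.0001,0.016],[0,0,0.0]],[1.0,[-0.0001,-0.0002,0.0161],[0,0,0.0]],[1.0,[-0.0002,-0.0001,0.016],[0,0,0.0]],[1.0,[-0.0001,-0.0002,0.0161],[0,0,0.0]],[1.0,[-0.0002,-0.0001,0.016],[0,0,0.0]]]
```

>>> move_arm:
  moves:
    - [1, [-0.001, -0.001, 0.016], [0, 0, 0]]
    - [1, [0, 0, 0.016], [0, 0, 0]]
    - [1, [0, 0, 0.016], [0, 0, 0]]
    - [1, [0, 0, 0.016], [0, 0, 0]]
    - [1, [0, 0, 0.016], [0, 0, 0]]
    - [1, [0, 0, 0.016], [0, 0, 0]]
    - [1, [0, 0, 0.016], [0, 0, 0]]
    - [1, [0, 0, 0.015], [0, 0, 0]]
    - [1, [0, 0, 0], [0, 0, 0]]
    - [1, [0, 0, 0], [0, 0, 0]]
  grip_force: 30

```text
time: 3.43
eef_pos: [0.5216, -0.331, 0.043]
tcp_rot: [0.972, 0.236, -0.001, -0.001]
contact_force: [0.0, -0.5, -0.3]
opening: 1.002
finger_force: 0.0
```

```bash
python3 - <<'E'
from h import *
s=get_state();print(s['eef_pos'],s['contact_force'])
a=read_camera("scene")[130:260,240:400];b=read_camera("top")[180:280,280:400]
o=np.zeros((520,800,3),'uint8');o[:,:]=0
a=cv2.resize(a,(480,390));b=cv2.resize(b,(320,267));o[:390,:480]=a;o[:267,480:]=b
cv2.imwrite("pics/g1.png",o[:400,:,::-1])
E
```

```text
[ 0.52161174 -0.33099142  0.0429849 ] [ 0.04583857 -0.53016607 -0.30953564]
```

View pics/g1.png

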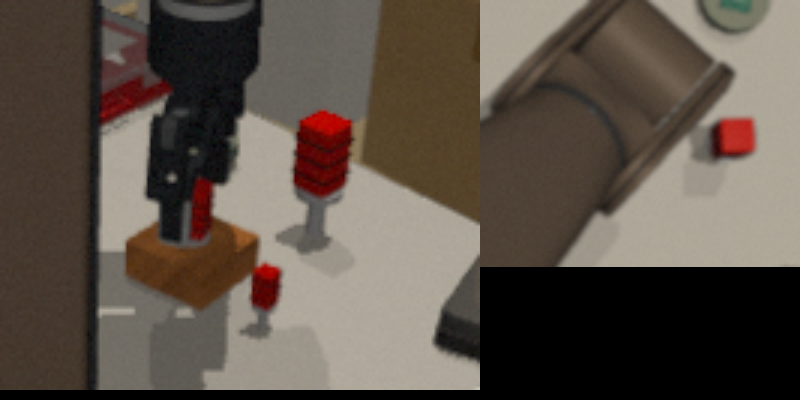

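The fingers straddle the red head, at crop (195,200), with the collar still on the block. I'll close the gripper.

>>> move_arm:
  moves:
    - [0.6, [-0.0005, 0.001, 0], [0, 0, 0]]
    - [0.4, [0, 0, 0], [0, 0, 0]]
    - [0, [0, 0, 0], [0, 0, 0]]
    - [0, [0, 0, 0], [0, 0, 0]]
    - [0, [0, 0, 0], [0, 0, 0]]
    - [0, [0, 0, 0], [0, 0, 0]]
    - [0, [0, 0, 0], [0, 0, 0]]
    - [0, [0, 0, 0], [0, 0, 0]]
    - [0, [0, 0, 0], [0, 0, 0]]
    - [0, [0, 0, 0], [0, 0, 0]]
  grip_force: 60

```text
time: 4.37
eef_pos: [0.523, -0.3335, 0.0449]
tcp_rot: [0.972, 0.236, 0.0, 0.001]
contact_force: [1.8, -1.8, 1.0]
opening: 0.247
finger_force: 61.5
```

>>> move_arm:
  moves:
    - [0, [0, 0, -0.003], [0, 0, 0]]
    - [0, [0, 0, -0.005], [0, 0, 0]]
    - [0, [0, 0, -0.007], [0, 0, 0]]
    - [0, [0, 0, -0.008], [0, 0, 0]]
    - [0, [0, 0, -0.008], [0, 0, 0]]
    - [0, [0, 0, -0.008], [0, 0, 0]]
    - [0, [0, 0, -0.008], [0, 0, 0]]
    - [0, [0, 0, -0.007], [0, 0, 0]]
    - [0, [0, 0, -0.004], [0, 0, 0]]
    - [0, [0, 0, 0], [0, 0, 0]]

```text
time: 5.2
eef_pos: [0.523, -0.3331, 0.1038]
tcp_rot: [0.972, 0.236, 0.001, 0.001]
contact_force: [0.0, 0.1, -0.9]
opening: 0.244
finger_force: 61.3
```

```bash
python3 - <<'E'
from h import *
s=get_state();print(s['eef_pos'],s['contact_force'],s['opening']); plan([.5265,-.1143,.1],10)
for n in("scene",):
    cv2.imwrite(f"pics/l1.png",cv2.resize(read_camera(n)[110:270,150:400],(750,480))[:,:,::-1])
E
```

```text
[ 0.52298834 -0.33312416  0.10384195] [ 0.03754465  0.06668638 -0.88181269] 0.2441951359317872
[[1.0,[0.0103,-0.0193,0.0004],[0,0,0.0]],[1.0,[0.0103,-0.0193,0.0004],[0,0,0.0]],[1.0,[0.0103,-0.0193,0.0004],[0,0,0.0]],[1.0,[0.0104,-0.0193,0.0003],[0,0,0.0]],[1.0,[0.0103,-0.0193,0.0004],[0,0,0.0]],[1.0,[0.0104,-0.0193,0.0003],[0,0,0.0]],[1.0,[0.0103,-0.0193,0.0004],[0,0,0.0]],[1.0,[0.0104,-0.0193,0.0003],[0,0,0.0]],[1.0,[0.0103,-0.0193,0.0004],[0,0,0.0]],[1.0,[0.0104,-0.0192,0.0003],[0,0,0.0]]]
```

View pics/l1.png

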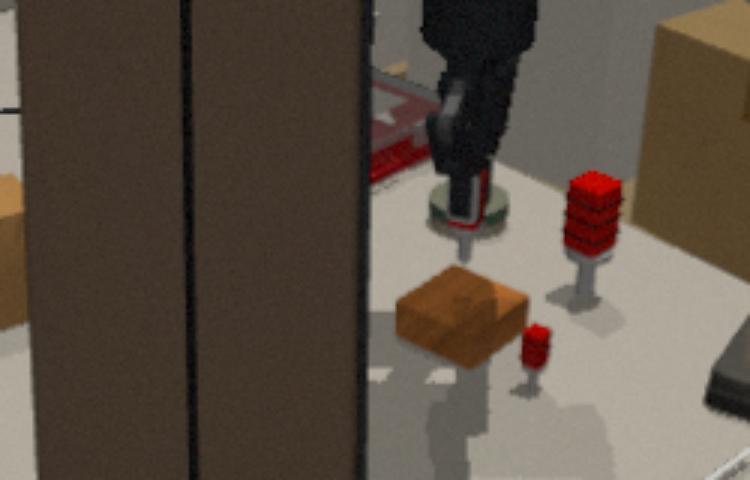

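The pin is out and hangs upright in the gripper, with its shank at crop (465,245). Next I'll carry it to a hover above the wheel hole.

>>> move_arm:
  moves:
    - [0, [0.007, -0.013, 0], [0, 0, 0]]
    - [0, [0.0107, -0.02, 0], [0, 0, 0]]
    - [0, [0.0113, -0.021, 0], [0, 0, 0]]
    - [0, [0.0113, -0.021, 0], [0, 0, 0]]
    - [0, [0.0113, -0.021, 0], [0, 0, 0]]
    - [0, [0.0113, -0.021, 0], [0, 0, 0]]
    - [0, [0.0113, -0.021, 0], [0, 0, 0]]
    - [0, [0.0113, -0.021, 0.002], [0, 0, 0]]
    - [0, [0.0107, -0.02, 0.004], [0, 0, 0]]
    - [0, [0.007, -0.013, 0.006], [0, 0, 0]]

```text
time: 6.08
eef_pos: [0.5255, -0.112, 0.0899]
tcp_rot: [0.972, 0.236, -0.0, -0.001]
contact_force: [-0.1, -0.2, -1.3]
opening: 0.245
finger_force: 61.3
```

```bash
python3 - <<'E'
from h import *
s=get_state();print(s['eef_pos'],s['contact_force'],s['opening']); plan([.5268,-.114,.085],1)
o=np.zeros((480,800,3),'uint8')
H=proj("scene",[.5259,-.1143,.037]).astype(int);a=read_camera("scene")[H[1]-70:H[1]+50,H[0]-50:H[0]+50];o[:,:400]=cv2.resize(a,(400,480))
b=read_camera("top")[160:260,200:283];o[:,400:]=cv2.resize(b,(400,480))
print(H);cv2.imwrite("pics/h1.png",o[:,:,::-1])
E
```

```text
[ 0.52552576 -0.11197389  0.08989305] [-0.06932476 -0.20755035 -1.25092322] 0.2451894826196568
[[1.0,[0.0002,0.0024,0.0049],[0,0,0.0]]]
[220 244]
```

View pics/h1.png

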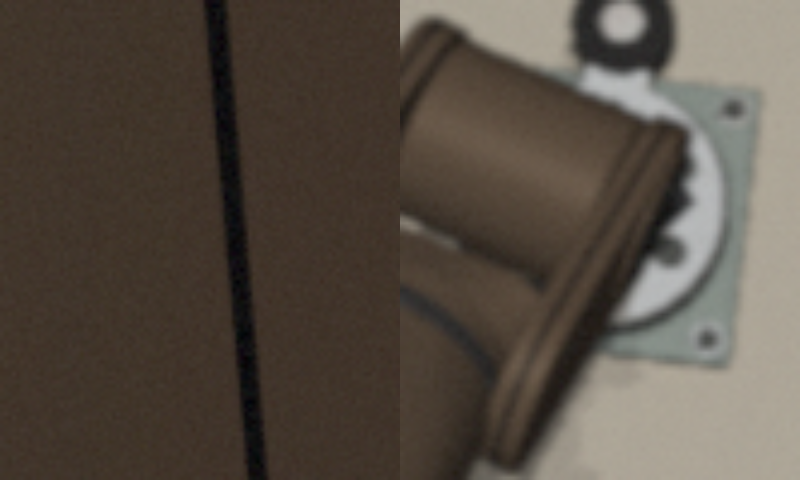

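The arm hides the hole from both cameras, so from here I work by feel using force and height.

>>> move_arm:
  moves:
    - [0, [0, 0.0012, 0], [0, 0, 0]]
    - [0, [0, 0.0012, 0], [0, 0, 0]]
    - [0, [0, 0, 0.0025], [0, 0, 0]]
    - [0, [0, 0, 0.0025], [0, 0, 0]]
    - [0, [0, 0, 0.0025], [0, 0, 0]]
    - [0, [0, 0, 0.0015], [0, 0, 0]]
    - [0, [0, 0, 0.0015], [0, 0, 0]]
    - [0, [0, 0, 0.0015], [0, 0, 0]]
    - [0, [0, 0, 0], [0, 0, 0]]
    - [0, [0, 0, 0], [0, 0, 0]]

```text
time: 7.02
eef_pos: [0.5272, -0.117, 0.0782]
tcp_rot: [0.972, 0.236, -0.0, -0.0]
contact_force: [-0.3, -0.0, -0.6]
opening: 0.247
finger_force: 61.5
```

>>> move_arm:
  moves:
    - [0, [0, 0, -0.001], [0, 0, 0]]
    - [0, [0, 0, -0.001], [0, 0, 0]]
    - [0, [0.0007, -0.0013, 0], [0, 0, 0]]
    - [0, [0.0005, -0.0013, 0], [0, 0, 0]]
    - [0, [0, 0, 0.001], [0, 0, 0]]
    - [0, [0, 0, 0.001], [0, 0, 0]]
    - [0, [0, 0, 0.001], [0, 0, 0]]
    - [0, [0, 0, 0.001], [0, 0, 0]]
    - [0, [0, 0, 0.001], [0, 0, 0]]
    - [0, [0, 0, 0], [0, 0, 0]]

```text
time: 7.85
eef_pos: [0.5266, -0.1144, 0.0748]
tcp_rot: [0.972, 0.236, -0.001, -0.0]
contact_force: [-1.7, -1.3, -0.3]
opening: 0.244
finger_force: 61.3
```

The foot is about 4 mm below the wheel face with no load, so it is in the hole. Going down to the ring.

>>> move_arm:
  moves:
    - [0, [0, 0, 0.001], [0, 0, 0]]
    - [0, [0, 0, 0.001], [0, 0, 0]]
    - [0, [0, 0, 0.001], [0, 0, 0]]
    - [0, [0, 0, 0.001], [0, 0, 0]]
    - [0, [0, 0, 0.001], [0, 0, 0]]
    - [0, [0, 0, 0.001], [0, 0, 0]]
    - [0, [0, 0, 0.001], [0, 0, 0]]
    - [0, [0, 0, 0.001], [0, 0, 0]]
    - [0, [0, 0, 0], [0, 0, 0]]
    - [0, [0, 0, 0], [0, 0, 0]]

```text
time: 8.68
eef_pos: [0.5267, -0.1144, 0.0669]
tcp_rot: [0.972, 0.236, -0.001, -0.0]
contact_force: [-4.6, -2.6, 0.7]
opening: 0.248
finger_force: 61.4
```

>>> move_arm:
  moves:
    - [0, [-0.0005, -0.0003, 0], [0, 0, 0]]
    - [0, [-0.0004, -0.0002, 0], [0, 0, 0]]
    - [0, [0, 0, 0.0005], [0, 0, 0]]
    - [0, [0, 0, 0.0005], [0, 0, 0]]
    - [0, [0, 0, 0.0005], [0, 0, 0]]
    - [0, [0, 0, 0], [0, 0, 0]]
    - [0, [0, 0, 0], [0, 0, 0]]
    - [0, [0, 0, 0], [0, 0, 0]]
    - [0, [0, 0, 0], [0, 0, 0]]
    - [0, [0, 0, 0], [0, 0, 0]]

```text
time: 9.52
eef_pos: [0.5264, -0.1143, 0.066]
tcp_rot: [0.972, 0.236, 0.0, 0.0]
contact_force: [-2.3, -3.1, -0.4]
opening: 0.242
finger_force: 61.4
```

```bash
cat >> h.py <<'E'
C=np.array([.5706,-.1183])
def arc(phi0,phi1,n,r=.045):
    R=Ro.from_quat(get_state()['tcp_rot']); th=np.radians(174.5)
    f=lambda a:np.r_[C+r*np.array([np.cos(th+a),np.sin(th+a)]),0]
    a=np.linspace(phi0,phi1,n+1)
    for i in range(n): print(R.inv().apply(f(a[i+1])-f(a[i])).round(4).tolist())
    print("end",f(phi1))
def where():
    s=get_state(); d=s['eef_pos'][:2]-C; print('phi',np.arctan2(d[1],d[0])%(2*np.pi)-np.radians(174.5),'r',np.hypot(*d),'foot',s['eef_pos'][2]-.042,'F',s['contact_force'])
E
python3 - <<'E'
from h import *
where(); arc(0,.3,10); arc(.3,.5,8); arc(.5,.95,18)
E
```

```text
phi 0.005504976351841773 r 0.04438071404703003 foot 0.023970770546237703 F [-2.33945082 -3.07032227 -0.35949953]
[-0.0007, 0.0011, 0.0]
[-0.0007, 0.0012, 0.0]
[-0.0006, 0.0012, 0.0]
[-0.0006, 0.0012, 0.0]
[-0.0006, 0.0012, 0.0]
[-0.0005, 0.0012, 0.0]
[-0.0005, 0.0013, 0.0]
[-0.0005, 0.0013, 0.0]
[-0.0004, 0.0013, 0.0]
[-0.0004, 0.0013, 0.0]
end [ 0.52653318 -0.12741676  0.        ]
[-0.0003, 0.0011, 0.0]
[-0.0003, 0.0011, 0.0]
[-0.0002, 0.0011, 0.0]
[-0.0002, 0.0011, 0.0]
[-0.0002, 0.0011, 0.0]
[-0.0002, 0.0011, 0.0]
[-0.0001, 0.0011, 0.0]
[-0.0001, 0.0011, 0.0]
end [ 0.5292228  -0.13598976  0.        ]
[-0.0001, 0.0011, 0.0]
[-0.0, 0.0011, 0.0]
[-0.0, 0.0011, 0.0]
[0.0, 0.0011, 0.0]
[0.0, 0.0011, 0.0]
[0.0001, 0.0011, 0.0]
[0.0001, 0.0011, 0.0]
[0.0001, 0.0011, 0.0]
[0.0002, 0.0011, 0.0]
[0.0002, 0.0011, 0.0]
[0.0002, 0.0011, 0.0]
[0.0002, 0.0011, 0.0]
[0.0003, 0.0011, 0.0]
[0.0003, 0.0011, 0.0]
[0.0003, 0.0011, 0.0]
[0.0003, 0.0011, 0.0]
[0.0004, 0.0011, 0.0]
[0.0004, 0.0011, 0.0]
end [ 0.54103646 -0.15222635  0.        ]
```

>>> move_arm:
  moves:
    - [0, [-0.0008, 0.0011, 0], [0, 0, 0]]
    - [0, [-0.0008, 0.0012, 0], [0, 0, 0]]
    - [0, [-0.0007, 0.0012, 0], [0, 0, 0]]
    - [0, [-0.0007, 0.0012, 0], [0, 0, 0]]
    - [0, [-0.0006, 0.0012, 0], [0, 0, 0]]
    - [0, [-0.0005, 0.0012, 0], [0, 0, 0]]
    - [0, [-0.0005, 0.0013, 0], [0, 0, 0]]
    - [0, [-0.0005, 0.0013, 0], [0, 0, 0]]
    - [0, [-0.0004, 0.0013, 0], [0, 0, 0]]
    - [0, [-0.0004, 0.0013, 0], [0, 0, 0]]

```text
time: 10.35
eef_pos: [0.5263, -0.1268, 0.0657]
tcp_rot: [0.972, 0.235, -0.0, -0.001]
contact_force: [-0.7, 6.8, 2.1]
opening: 0.249
finger_force: 61.6
```

```bash
python3 -c "
from h import *
where()"
```

```text
phi 0.2846569492430455 r 0.04513215637210419 foot 0.023686052454812083 F [-0.74451207  6.78522058  2.11530087]
```

>>> move_arm:
  moves:
    - [0, [-0.0003, 0.0011, 0], [0, 0, 0]]
    - [0, [-0.0003, 0.0011, 0], [0, 0, 0]]
    - [0, [-0.0002, 0.0011, 0], [0, 0, 0]]
    - [0, [-0.0002, 0.0011, 0], [0, 0, 0]]
    - [0, [-0.0002, 0.0011, 0], [0, 0, 0]]
    - [0, [-0.0002, 0.0011, 0], [0, 0, 0]]
    - [0, [-0.0001, 0.0011, 0.0003], [0, 0, 0]]
    - [0, [-0.0001, 0.0011, 0.0003], [0, 0, 0]]
    - [0, [0, 0, 0], [0, 0, 0]]
    - [0, [0, 0, 0], [0, 0, 0]]

```text
time: 11.18
eef_pos: [0.5284, -0.1346, 0.0655]
tcp_rot: [0.972, 0.235, -0.001, -0.003]
contact_force: [-4.0, 7.7, 6.8]
opening: 0.247
finger_force: 62.1
```

```bash
python3 -c "
from h import *
where()"
```

```text
phi 0.46448848433590006 r 0.04527599422829022 foot 0.02354169451847176 F [-4.01064522  7.65078264  6.75684301]
```

>>> move_arm:
  moves:
    - [0, [-0.0001, 0.0008, 0.0003], [0, 0, 0]]
    - [0, [-0.0001, 0.0008, 0.0003], [0, 0, 0]]
    - [0, [0, 0.0008, 0], [0, 0, 0]]
    - [0, [0, 0.0008, 0], [0, 0, 0]]
    - [0, [0, 0, 0], [0, 0, 0]]
    - [0, [0, 0, 0], [0, 0, 0]]
    - [0, [0, 0, 0], [0, 0, 0]]
    - [0, [0, 0, 0], [0, 0, 0]]
    - [0, [0, 0, 0], [0, 0, 0]]
    - [0, [0, 0, 0], [0, 0, 0]]

```text
time: 12.02
eef_pos: [0.5296, -0.1373, 0.0654]
tcp_rot: [0.972, 0.235, -0.001, -0.003]
contact_force: [-4.5, 8.9, 9.4]
opening: 0.245
finger_force: 62.5
```

```bash
python3 -c "
from h import *
where()"
```

```text
phi 0.530180448061313 r 0.04521753363830389 foot 0.02344511430156388 F [-4.47886282  8.88281577  9.42625517]
```

>>> move_arm:
  moves:
    - [0, [0, 0.0008, 0], [0, 0, 0]]
    - [0, [0, 0.0008, 0], [0, 0, 0]]
    - [0, [0, 0.0008, 0], [0, 0, 0]]
    - [0, [0, 0.0008, 0], [0, 0, 0]]
    - [0, [0, 0, 0], [0, 0, 0]]
    - [0, [0, 0, 0], [0, 0, 0]]
    - [0, [0, 0, 0], [0, 0, 0]]
    - [0, [0, 0, 0], [0, 0, 0]]
    - [0, [0, 0, 0], [0, 0, 0]]
    - [0, [0, 0, 0], [0, 0, 0]]

```text
time: 12.85
eef_pos: [0.5307, -0.141, 0.0642]
tcp_rot: [0.972, 0.236, -0.001, -0.002]
contact_force: [-3.3, 5.6, 2.7]
opening: 0.244
finger_force: 61.6
```

```bash
python3 -c "
from h import *
where()"
```

```text
phi 0.6133116447212061 r 0.0458532582904548 foot 0.022242331467168232 F [-3.29506996  5.64526583  2.65835017]
```

The pin dipped: foot at 22.2 mm and the vertical force fell. I'll edge on toward the middle of the lock hole, pressing lightly.

>>> move_arm:
  moves:
    - [0, [0, 0.0006, 0.0002], [0, 0, 0]]
    - [0, [0.0001, 0.0006, 0.0002], [0, 0, 0]]
    - [0, [0.0001, 0.0006, 0.0004], [0, 0, 0]]
    - [0, [0.0001, 0.0006, 0.0004], [0, 0, 0]]
    - [0, [0, 0, 0.0004], [0, 0, 0]]
    - [0, [0, 0, 0.0004], [0, 0, 0]]
    - [0, [0, 0, 0], [0, 0, 0]]
    - [0, [0, 0, 0], [0, 0, 0]]
    - [0, [0, 0, 0], [0, 0, 0]]
    - [0, [0, 0, 0], [0, 0, 0]]

```text
time: 13.68
eef_pos: [0.5318, -0.1429, 0.0619]
tcp_rot: [0.972, 0.236, -0.002, -0.002]
contact_force: [-3.5, 5.3, 1.3]
opening: 0.252
finger_force: 61.6
```

```bash
python3 -c "
from h import *
where()"
```

```text
phi 0.661119283398651 r 0.04595579064185436 foot 0.01990166363818662 F [-3.48825892  5.27612788  1.34206006]
```

>>> move_arm:
  moves:
    - [0, [0.0001, 0.0004, 0.0005], [0, 0, 0]]
    - [0, [0.0001, 0.0004, 0.0007], [0, 0, 0]]
    - [0, [0, 0, 0.0007], [0, 0, 0]]
    - [0, [0, 0, 0.0007], [0, 0, 0]]
    - [0, [0, 0, 0.0007], [0, 0, 0]]
    - [0, [0, 0, 0.0007], [0, 0, 0]]
    - [0, [0, 0, 0.0007], [0, 0, 0]]
    - [0, [0, 0, 0], [0, 0, 0]]
    - [0, [0, 0, 0], [0, 0, 0]]
    - [0, [0, 0, 0], [0, 0, 0]]

```text
time: 14.52
eef_pos: [0.5322, -0.1435, 0.0571]
tcp_rot: [0.972, 0.236, -0.002, -0.002]
contact_force: [-3.0, 5.9, 1.9]
opening: 0.249
finger_force: 61.5
```

```bash
python3 -c "
from h import *
where()"
```

```text
phi 0.6764912552687181 r 0.045948100183570637 foot 0.015092490174879174 F [-3.04091404  5.93252314  1.85419129]
```

>>> move_arm:
  moves:
    - [0, [0, 0, 0.0007], [0, 0, 0]]
    - [0, [0, 0, 0.0007], [0, 0, 0]]
    - [0, [0, 0, 0.0007], [0, 0, 0]]
    - [0, [0, 0, 0.0007], [0, 0, 0]]
    - [0, [0, 0, 0.0007], [0, 0, 0]]
    - [0, [0, 0, 0.0007], [0, 0, 0]]
    - [0, [0, 0, 0.0006], [0, 0, 0]]
    - [0, [0, 0, 0.0004], [0, 0, 0]]
    - [0, [0, 0, 0], [0, 0, 0]]
    - [0, [0, 0, 0], [0, 0, 0]]

```text
time: 15.35
eef_pos: [0.5322, -0.1435, 0.052]
tcp_rot: [0.972, 0.236, -0.002, -0.002]
contact_force: [-3.8, 5.4, 2.9]
opening: 0.246
finger_force: 61.7
```

```bash
python3 -c "
from h import *
where()"
```

```text
phi 0.6769367329391098 r 0.045949379973258396 foot 0.009996900800765332 F [-3.82139266  5.43096025  2.9480109 ]
```

>>> move_arm:
  moves:
    - [0, [0, 0, 0.0004], [0, 0, 0]]
    - [0, [0, 0, 0.0004], [0, 0, 0]]
    - [0, [0, 0, 0.0004], [0, 0, 0]]
    - [0, [0, 0, 0.0003], [0, 0, 0]]
    - [0, [0, 0, 0], [0, 0, 0]]
    - [0, [0, 0, 0], [0, 0, 0]]
    - [0, [0, 0, 0], [0, 0, 0]]
    - [0, [0, 0, 0], [0, 0, 0]]
    - [0, [0, 0, 0], [0, 0, 0]]
    - [0, [0, 0, 0], [0, 0, 0]]

```text
time: 16.18
eef_pos: [0.5327, -0.1441, 0.0519]
tcp_rot: [0.972, 0.236, -0.002, -0.002]
contact_force: [-5.7, 5.8, 7.5]
opening: 0.249
finger_force: 62.6
```

```bash
python3 -c "
from h import *
where()"
```

```text
phi 0.6929936931058447 r 0.045851654277525425 foot 0.009943481075270301 F [-5.68208106  5.8189244   7.51194995]
```

The height holds while the force rises, so the collar is on the wheel. I'll ease the press, open and retreat upward.

>>> move_arm:
  moves:
    - [0, [0, -0.0005, -0.0004], [0, 0, 0]]
    - [0, [0, -0.0005, -0.0004], [0, 0, 0]]
    - [0, [0, 0, 0], [0, 0, 0]]
    - [0.3, [0, 0, 0], [0, 0, 0]]
    - [0.4, [0, 0, 0], [0, 0, 0]]
    - [0.6, [0, 0, 0], [0, 0, 0]]
    - [0.7, [0, 0, 0], [0, 0, 0]]
    - [0.7, [0, 0, 0], [0, 0, 0]]
    - [0.7, [0, 0, 0], [0, 0, 0]]
    - [0.7, [0, 0, 0], [0, 0, 0]]

```text
time: 17.02
eef_pos: [0.5337, -0.1441, 0.0521]
tcp_rot: [0.972, 0.236, 0.0, 0.0]
contact_force: [-0.3, -1.2, -0.9]
opening: 0.7
finger_force: 0.0
```

>>> move_arm:
  moves:
    - [0.7, [0, 0, -0.004], [0, 0, 0]]
    - [0.7, [0, 0, -0.008], [0, 0, 0]]
    - [0.7, [0, 0, -0.015], [0, 0, 0]]
    - [0.7, [0, 0, -0.02], [0, 0, 0]]
    - [0.7, [0, 0, -0.025], [0, 0, 0]]
    - [0.7, [0, 0, -0.025], [0, 0, 0]]
    - [0.7, [0, 0, -0.025], [0, 0, 0]]
    - [0.7, [0, 0, -0.02], [0, 0, 0]]
    - [0.7, [0, 0, -0.01], [0, 0, 0]]
    - [0.7, [0, 0, 0], [0, 0, 0]]

```text
time: 17.85
eef_pos: [0.5351, -0.1446, 0.2079]
tcp_rot: [0.972, 0.236, 0.003, 0.002]
contact_force: [-0.3, -0.1, 0.2]
opening: 0.699
finger_force: 0.0
```

>>> move_arm:
  moves:
    - [0.7, [0.014, -0.027, 0], [0, 0, 0]]
    - [0.7, [0.014, -0.027, 0], [0, 0, 0]]
    - [0.7, [0.014, -0.027, 0], [0, 0, 0]]
    - [0.7, [0.014, -0.027, 0], [0, 0, 0]]
    - [0.7, [0.014, -0.027, 0], [0, 0, 0]]
    - [0.7, [0.014, -0.027, 0], [0, 0, 0]]
    - [0.7, [0.014, -0.027, 0], [0, 0, 0]]
    - [0.7, [0.014, -0.027, 0], [0, 0, 0]]
    - [0.7, [0.014, -0.027, 0], [0, 0, 0]]
    - [0.7, [0.014, -0.027, 0], [0, 0, 0]]

```text
time: 18.68
eef_pos: [0.533, 0.1616, 0.2021]
tcp_rot: [0.972, 0.236, -0.001, -0.0]
contact_force: [-0.1, 0.1, -0.2]
opening: 0.704
finger_force: 0.0
```

```bash
python3 - <<'E'
from h import *
o=np.zeros((480,800,3),'uint8');S=read_camera("scene");T=read_camera("top")
o[:,:400]=cv2.resize(S[160:280,160:260],(400,480));o[:,400:]=cv2.resize(T[150:250,200:283],(400,480))
cv2.imwrite("pics/e1.png",o[:,:,::-1])
for n,im in(("scene",S),("top",T)): print(n,blobs(im,'red')[0])
for z in(.042,.082):print(z,proj("top",[.533,-.1437,z]),proj("scene",[.533,-.1437,z]))
E
```

```text
scene []
top [([245, 211, 8, 9, 53], [248.5, 215.3]), ([370, 225, 12, 13, 141], [375.5, 230.7]), ([321, 254, 4, 4, 16], [322.5, 255.5])]
0.042 [250.62987558 216.29752907] [230.59558866 235.29639578]
0.082 [249.8009238  213.52636541] [229.76060616 218.29853497]
```

View pics/e1.png

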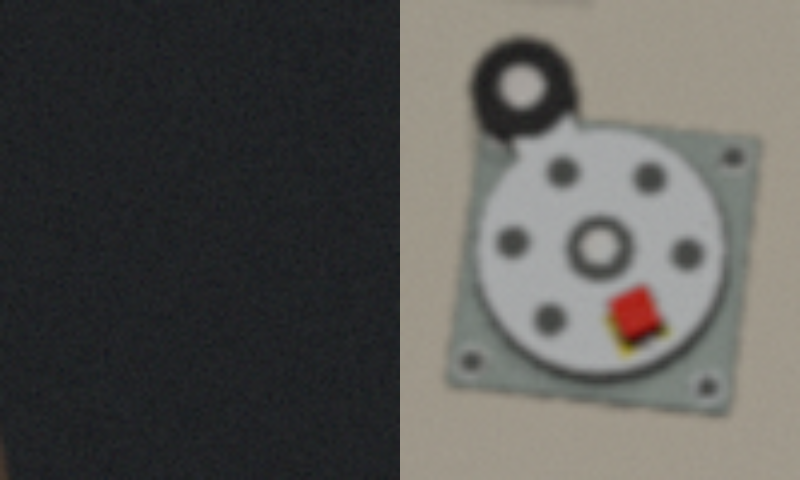

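The top view shows the wheel held at about 0.6 rad, with the pin head upright over the yellow patch at crop (636,314). The gripper is well clear, so I'm handing in.

```bash
python3 -c "
from plant import *
print(sign_off())"
```

```text
the job is handed in; nothing more can be done
None
```

The middle-sized locking pin is pressed home (foot about 10 mm above the bench by arm height). It holds the wheel at about 0.6 rad. I let go with the arm clear and handed the job in at about 19 s; the sign-off returned no verdict.

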